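Gauge the washed tablet-canister rotors and pull the wide-bore one

ROBOT

A 6-joint arm with a two-finger parallel gripper is mounted at the origin on the work surface. World frame = base frame: x ahead of the robot, y to its left, z up, the work surface at z = 0. Lengths are in mm, angles in rad, forces in N, time in s.
With the tool pointing down it reaches from about 300 to 750 mm from the base axis. Payload 8.5 kg.
Tool frame: the origin (TCP) lies midway between the tips of the shut fingers; the grasp point (between the pads) lies 19 mm behind it; z points along the fingers, y is the line along which they close (so a half turn about z gives the same grasp; the last joint's range is limited). The gripper opens to 88 mm and grips with 3 to 60 N. Pads are 18 mm wide; open, the fingers measure 123 mm over their backs; the gripper's body (75 mm by 187 mm) begins 45 mm behind the grasp point.
Start: joints at [1.097, 0.381, 1.297, -0, 1.464, -0.215], TCP at [140.748, 531.667, 202.548] pointing down, gripper open.
Joint ranges: [-3.11, 3.11], [-0.89, 2.33], [0.22, 2.48], [-1.42, 4.56], [0.17, 2.85], [-2.88, 2.88]. Speed limits (rad/s): [2.39, 2.39, 3.14, 3.14, 3.14, 3.14].

INTERFACE

Orientations are given as a 3x3 rotation matrix whose columns are the frame's x, y, z axes.
In Python, from plant import env, vision, monitor gives the robot as it stands. Calls block until the motion is done:
- env.move_ptp(position, orientation): joint-space move of the TCP to a pose.
- env.move_linear(position, ori=None, vel=150, contact_N=None): straight line of the TCP; ori=None keeps the orientation; vel is the mean speed in mm/s. With contact_N (N) it stops when the force on the tool has changed by that much, and returns True; else False.
- env.goto_joints(angles): joint-space move.
- env.command_gripper(opening): finger opening in mm; the grip force is fixed at half the most; returns when the fingers have stopped.
- env.pause(seconds).
- env.ik(position, orientation): joint angles nearest the present ones, or None.
- vision.camera(name): name is "scene" or "top"; returns (picture, depth): 400x640x3 uint8, red, green, blue; 400x640 float32, mm along the optical axis (not along the pixel's ray), 0 where there is no reading.
- vision.get_calibration(name): a dict with "camera_matrix" (3x3 intrinsics, pixels), "rvec" (rotation vector, rad) and "tvec" (3), from world to camera coordinates, as OpenCV has them. Camera axes: x right, y down, z forward; pixel columns grow to the right and rows downward; lengths in mm; the calibration is good to about 2 mm. A picture is of the moment at which its call begins. get_calibration takes no time and is no camera call.
A pose or a line that the arm cannot do raises env.IKError and nothing moves.
- env.hand_in(): hands the job in; it is judged then, once.
Readings, each from a call of its own:
- monitor.read_time(): time.
- monitor.read_joint_pos(): joint angles.
- monitor.read_dq(): joint speeds.
- monitor.read_effort(): joint torques, N m.
- monitor.read_eef_pos(): TCP position.
- monitor.read_ee_rot(): TCP orientation.
- monitor.read_ft_force(): force on the tool from outside, world axes, zero at the start.
- monitor.read_torque(): the same for the moment, N m.
- monitor.read_grip_width(): finger opening in mm.
- monitor.read_grasp_force(): force on a finger pad.
Only numpy, scipy, OpenCV 4.12 (cv2) and the standard library are available. Lean on these libraries where they do the work, as an engineer would, in place of code of your own. Each camera call takes 0.05 s, during which the arm holds its last target. There are 200 camera calls.

TASK

The washed tablet-canister rotors on the sloping rack got mixed. Take the pin gauge from its stand and try it in line with the bore of each of the three, working from left to right as the robot sees them and without forcing it: press it lightly where it will not enter and slide it at least half its pin in where it will; then put the gauge back fully home in its own hole, and move the rotor that took it to the blue tray, set down gently on its foot beside the one already there. Leave the other two in their nests and everything else where it is.

Things in the scene. Friction and masses are not known exactly. Their poses are not given: they have to be found in the camera images.
- rotor_a_c (a point): white rotor, 38 mm tall: finned drum 56 mm wide, 20 mm tall, flat foot; above it a plain round collar 30 mm wide, 18 mm tall. The bore runs right through along the axis: narrow (10.5 mm) or wide (14.5 mm), not told here. It starts in one of the rack's nests, collar up. Origin: on its axis, half-way up, 19 mm below the bore's mouth, 10 mm below mid-collar; z along the axis to the collar. 55 g
- rotor_b_c (a point): white rotor, 38 mm tall: finned drum 56 mm wide, 20 mm tall, flat foot; above it a plain round collar 30 mm wide, 18 mm tall. The bore runs right through along the axis: narrow (10.5 mm) or wide (14.5 mm), not told here. It starts in one of the rack's nests, collar up. Origin: on its axis, half-way up, 19 mm below the bore's mouth, 10 mm below mid-collar; z along the axis to the collar. 55 g
- rotor_c_c (a point): white rotor, 38 mm tall: finned drum 56 mm wide, 20 mm tall, flat foot; above it a plain round collar 30 mm wide, 18 mm tall. The bore runs right through along the axis: narrow (10.5 mm) or wide (14.5 mm), not told here. It starts in one of the rack's nests, collar up. Origin: on its axis, half-way up, 19 mm below the bore's mouth, 10 mm below mid-collar; z along the axis to the collar. 55 g
- nest_left (a point): fixed point of the sloping rack's left nest (as the robot sees it): the bore mouth's middle for a rotor in mid-nest, 38 mm off the deck. z is square to the deck, which slopes 25 degrees, facing away from the robot; x down the slope, y along the row to the left. Nests are 92 mm apart, 62 mm square inside a rim 7 to 9 mm high: a rotor has 3 mm of play either way
- nest_mid (a point): fixed point of the sloping rack's middle nest (as the robot sees it): the bore mouth's middle for a rotor in mid-nest, 38 mm off the deck. z is square to the deck, which slopes 25 degrees, facing away from the robot; x down the slope, y along the row to the left. Nests are 92 mm apart, 62 mm square inside a rim 7 to 9 mm high: a rotor has 3 mm of play either way
- nest_right (a point): fixed point of the sloping rack's right nest (as the robot sees it): the bore mouth's middle for a rotor in mid-nest, 38 mm off the deck. z is square to the deck, which slopes 25 degrees, facing away from the robot; x down the slope, y along the row to the left. Nests are 92 mm apart, 62 mm square inside a rim 7 to 9 mm high: a rotor has 3 mm of play either way
- gauge_grip (a point): mid-handle of the pin gauge: steel pin 12.5 mm wide, 34 mm long, tip slightly chamfered; then a shoulder 22 mm wide, 5 mm thick; then a plain round handle 16 mm wide, 80 mm long. It stands pin down in the wooden stand, shoulder on the wood. Origin on its axis, 79 mm from the tip, 45 mm from the shoulder's underside; z from tip to handle. 85 g
- gauge_tip (a point): centre of the pin's tip face on the same gauge; z points from tip to handle
- stand_hole (a point): mouth of the gauge's hole in the top of the fixed wooden stand (52 x 126 x 40 mm): 15 mm wide, 37 mm deep, edge chamfered; with the gauge home its tip is 34 mm below. A slimmer, shorter gauge (handle 11 mm wide, top 95 mm above the table) stands in the other hole, 70 mm away along the stand's -y
- tray_in (a point): centre of the inner floor, 3 mm above the table, of the fixed pale blue open tray: 150 mm (its x) by 220 mm (its y) outside, walls 3 mm thick, 28 mm high
- tray_rotor_c (a point): a wide-bore rotor of the same kind that already stands in the tray, near the end on the tray's -y side; leave it there. Origin at its centre, 19 mm up
- slim_gauge: bystander: the slimmer gauge in the stand's other hole; origin at its tip, z up
- amber_bottle: bystander: amber glass pill bottle with a white cap, 42 mm wide, 75 mm tall, origin under its middle
- ointment_jar: bystander: white ointment jar with an orange lid, 60 mm wide, 50 mm tall, origin under its middle
- carton: bystander: white and green medicine carton lying flat, 45 x 95 x 28 mm, origin under its middle
- spatula: bystander: steel spatula with a black handle, lying flat, 190 mm long, under 30 mm high, origin under its middle, x along it
Things that resemble listed ones, but are neither listed nor needed, are in the scene too. Leave any green or red look-alike of the part that bears rotor_b_c alone.

How it is judged:
By the outcome, as a careful person would: the job done as asked, in the order asked, and still so for the second after the job is handed in, with the robot touching nothing.
It also fails if it takes over 69 s, if anything falls off the work surface, if the arm or the gripper's body presses on something with over 40 N, if the wrist force passes 120 N, or if a joint passes its speed limit or range.

## Working session

There is one attempt and no reset: what is moved stays moved. The work goes in short steps, each a Python script; the robot and the scene stay as the last script left them, time stands still between calls to the robot, and variables do not carry over. Pictures are saved under pics/ and viewed, at most 10 in all, crops included, and the job is handed in when it is done.

```bash
ls; mkdir -p pics; cat > h.py <<'E'
import numpy as np, cv2
from plant import env, vision, monitor
def cal(n):
    c=vision.get_calibration(n); K=np.array(c["camera_matrix"],float)
    R=cv2.Rodrigues(np.array(c["rvec"],float))[0]; t=np.array(c["tvec"],float).ravel()
    return K,R,t
def cloud(n,depth):
    K,R,t=cal(n); v,u=np.mgrid[:depth.shape[0],:depth.shape[1]]
    p=np.stack([(u-K[0,2])/K[0,0]*depth,(v-K[1,2])/K[1,1]*depth,depth],-1)
    w=(p-t)@R; w[depth<=0]=np.nan
    return w
def save(n,name):
    im,d=vision.camera(n); cv2.imwrite(f"pics/{name}.png",im[:,:,::-1]); np.savez(f"pics/{name}.npz",im=im,d=d); return im,d
E
python3 - <<'E'
from h import *
for n in("scene","top"):
    save(n,n); K,R,t=cal(n); print(n,K[0,0],K[1,1],K[:2,2],-R.T@t,R[2])
print(monitor.read_time(),monitor.read_ft_force())
E
```

```text
pics
scene 465.63520545356585 465.63520545356585 [320.5402234  201.78312914] [1323.96836654 -379.13649586  660.94759704] [-0.75145029  0.33190034 -0.57023208]
top 478.5946081653956 478.5946081653956 [327.89246715 201.93257857] [ 407.88789454   -8.98772095 1299.7906511 ] [ 9.81258957e-02 -5.04038694e-04 -9.95173882e-01]
0.1 [ 0.78698817 -0.25827329  0.2539823 ]
```

View pics/scene.png

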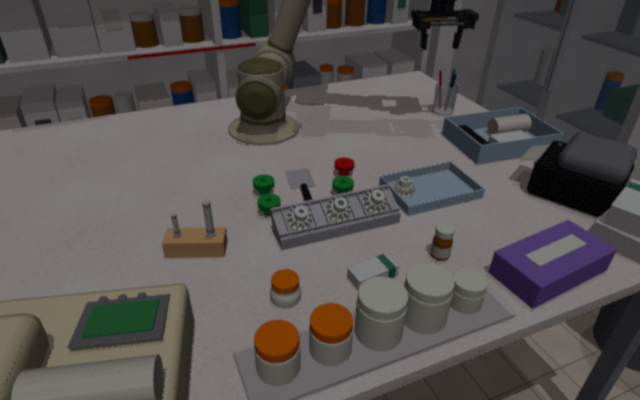

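View pics/top.png

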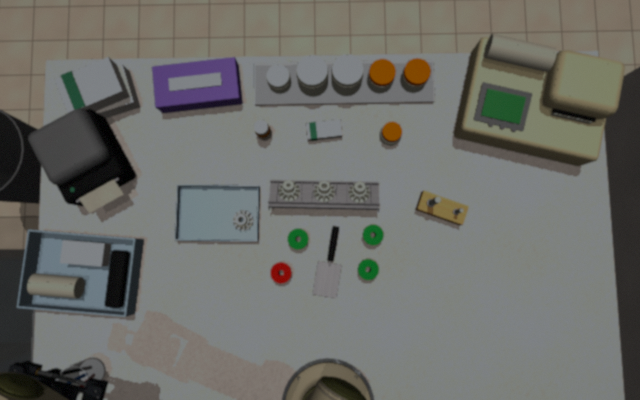

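Scene: the rack holds three rotors at about (300,217), (340,208) and (378,199). The taller, thicker gauge is at (208,218) and the slim one at (175,225). Top view: rotors at (288,190), (324,190) and (360,190), left to right. The stand is at (433,203)/(457,211), and the tray at (218,214) has its rotor at (243,220). I'll measure next and enlarge one crop to confirm.

```bash
python3 - <<'E'
from h import *
T=np.load("pics/top.npz");S=np.load("pics/scene.npz")
a=cv2.resize(T["im"][170:230,265:475],None,fx=3.8,fy=3.8,interpolation=cv2.INTER_CUBIC)
b=cv2.resize(S["im"][170:260,150:410],None,fx=3.07,fy=3.07,interpolation=cv2.INTER_CUBIC)
w=798;a=cv2.resize(a,(w,228));b=cv2.resize(b,(w,276))
im=np.vstack([a,b]).astype(float)*1.7
cv2.imwrite("pics/crop1.png",np.clip(im,0,255).astype(np.uint8)[:,:,::-1])
for n,D in(("top",T),("scene",S)):
    W=cloud(n,D["d"]); im=D["im"].astype(int)
    tab=W[np.abs(W[...,2])<8]; print(n,"table z",np.median(tab[:,2]),D["d"].std())
    # stand: wood
    hsv=cv2.cvtColor(D["im"],cv2.COLOR_RGB2HSV)
    if n=="top": box=np.s_[185:230,410:475]
    else: box=np.s_[225:262,160:232]
    P=W[box].reshape(-1,3);C=hsv[box].reshape(-1,3)
    m=(np.abs(P[:,2]-40)<4)&(C[:,1]>60); Q=P[m]
    r=cv2.minAreaRect(Q[:,:2].astype(np.float32)); print(" stand",r,len(Q),np.median(Q[:,2]))
    box2=np.s_[185:230,410:475] if n=="top" else np.s_[195:262,160:232]
    P=W[box2].reshape(-1,3)
    c=np.array(r[0])
    for z0,z1 in((60,90),(85,97),(100,135),(118,135)):
        m=(P[:,2]>z0)&(P[:,2]<z1)&(np.hypot(*(P[:,:2]-c).T)<90)
        for s in(1,-1):
            mm=m&((P[:,1]-c[1])*s>0)
            if mm.sum():print("  gauge",z0,s,P[mm].mean(0).round(1),P[mm].min(0).round(1),P[mm].max(0).round(1),mm.sum())
    # tray rect via blue
    # rack + rotors : points above 10mm region
    K,R,t=cal(n)
    for (u,v) in([(288,190),(324,190),(360,190),(243,220)] if n=="top" else [(300,217),(340,208),(378,199),(405,183)]):
        print("  px",u,v,W[v,u].round(1))
E
```

```text
top table z -0.030363407812057968 336.76804
 stand ((513.5272827148438, -311.9530334472656), (127.64553833007812, 51.29894256591797), 69.65646362304688) 689 39.71216742215118
  gauge 60 1 [ 524.9 -273.8   74.7] [ 518.9 -280.6   62.3] [ 532.7 -270.9   88.3] 19
  gauge 60 -1 [ 501.2 -341.4   74. ] [ 496.9 -347.    64.6] [ 507.3 -338.7   87.2] 12
  gauge 85 1 [ 524.  -274.4   89.9] [ 519.4 -278.7   87.1] [ 532.7 -272.    93.1] 6
  gauge 85 -1 [ 501.8 -343.2   92.9] [ 497.6 -347.6   86.7] [ 505.7 -338.7   96.5] 17
  gauge 100 1 [ 525.9 -277.8  120.9] [ 518.5 -286.3  100.5] [ 534.2 -270.4  130.8] 48
  gauge 118 1 [ 526.2 -279.2  124.4] [ 518.9 -286.3  119.8] [ 534.2 -271.5  130.8] 36
  px 288 190 [560.6  92.1  81.4]
  px 324 190 [ 5.586e+02 -2.000e-01  8.410e+01]
  px 360 190 [556.8 -92.2  85.5]
  px 243 220 [488.  214.4  43. ]
scene table z -0.3442068540091325 468.9209
 stand ((515.13720703125, -312.7811279296875), (125.71012878417969, 56.1410026550293), 69.75379943847656) 841 39.62465795183866
  gauge 60 1 [ 532.3 -281.1   75.2] [ 524.9 -288.1   60.4] [ 537.5 -272.3   89.8] 91
  gauge 60 -1 [ 506.2 -345.6   75.3] [ 501.  -351.1   60.1] [ 511.1 -340.2   89.8] 64
  gauge 85 1 [ 532.4 -281.4   91.6] [ 524.9 -288.    85.5] [ 536.  -273.8   97. ] 38
  gauge 85 -1 [ 505.1 -345.7   91.7] [ 497.9 -351.    85. ] [ 511.1 -340.2   96.3] 34
  gauge 100 1 [ 531.  -280.8  115.6] [ 517.5 -288.1  100.1] [ 537.1 -272.3  126.6] 108
  gauge 118 1 [ 529.4 -280.7  123.1] [ 517.5 -288.1  118.4] [ 536.9 -272.5  126.6] 49
  px 300 217 [578.3 -97.1  68.1]
  px 340 208 [585.2  -6.3  71.6]
  px 378 199 [586.9  87.2  72.1]
  px 405 183 [502.2 215.5  33.8]
```

View pics/crop1.png

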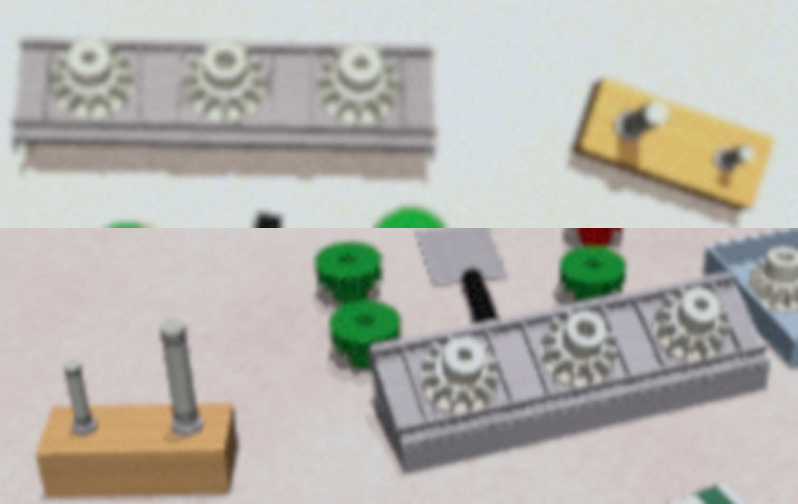

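The crop confirms three white rotors, collar up, in the rack. The thick, tall gauge is at the stand's +y hole, and the slim one is at the −y end. The green and red look-alikes stay out of it. Next I'll fit the deck plane, collar axes and tray.

```bash
python3 - <<'E'
from h import *
T=np.load("pics/top.npz");S=np.load("pics/scene.npz")
for n,D in(("top",T),("scene",S)):
    W=cloud(n,D["d"]); P=W.reshape(-1,3)
    # deck plane, yaw unknown small: robust fit on low points in nest x range
    m=(P[:,0]>515)&(P[:,0]<620)&(np.abs(P[:,1])<150)&(P[:,2]>12)&(P[:,2]<100); Q=P[m]
    best=None; rng=np.random.default_rng(0)
    for i in range(1500):
        a=Q[rng.choice(len(Q),3,replace=False)]; nn=np.cross(a[1]-a[0],a[2]-a[0]); L=np.linalg.norm(nn)
        if L<500: continue
        nn/=L; nn*=np.sign(nn[2])
        if abs(np.degrees(np.arccos(nn[2]))-25)>4: continue
        c=(np.abs((Q-a[0])@nn)<1.2); 
        if best is None or c.sum()>best.sum(): best=c
    c=Q[best].mean(0); nn=np.linalg.svd(Q[best]-c)[2][2]; nn*=np.sign(nn[2])
    print(n,best.sum(),"n",nn.round(4),"tilt",np.degrees(np.arccos(nn[2])),"yaw",np.degrees(np.arctan2(nn[1],nn[0])),"c",c.round(1))
    h=(Q-c)@nn
    print(" hist",np.histogram(h,bins=np.arange(-15,45,3)))
    yaw=np.arctan2(nn[1],nn[0]); ex=np.array([np.cos(yaw)*nn[2],np.sin(yaw)*nn[2],-np.hypot(*nn[:2])]); ey=np.cross(nn,ex)
    top=Q[(h>34.5)&(h<41)]; 
    for y0 in(92,0,-92):
        q=top[np.abs(top[:,1]-y0)<40]; a,b=(q-c)@ex,(q-c)@ey
        # collar: circle 15 radius, maximise fit by min enclosing & mid-range
        (cc,r)=cv2.minEnclosingCircle(np.c_[a,b].astype(np.float32))
        pc=c+cc[0]*ex+cc[1]*ey+nn*38
        print(" rotor",y0,len(q),"mid",pc.round(1),"r",round(r,1),"mean",q.mean(0).round(1),"h",((q-c)@nn).mean().round(2))
    hsv=cv2.cvtColor(D["im"],cv2.COLOR_RGB2HSV).reshape(-1,3)
    m=(P[:,1]>120)&(P[:,1]<330)&(P[:,0]>400)&(P[:,0]<640)&(P[:,2]>22)&(P[:,2]<32)&(hsv[:,1]>35)&(np.abs(hsv[:,0]-104)<15)
    print(" tray rim",cv2.minAreaRect(P[m][:,:2].astype(np.float32)),m.sum())
    m=(np.abs(P[:,1]-214)<25)&(np.abs(P[:,0]-490)<30)&(P[:,2]>38)&(P[:,2]<45)
    print(" tray rotor",P[m].mean(0).round(1),m.sum())
E
```

```text
top 614 n [ 0.4087 -0.0171  0.9125] tilt 24.144720144460152 yaw -2.389778000793022 c [550.8   3.1  46.5]
 hist (array([  1,   0,   3,  88, 542, 714, 410, 273, 161,  84,  79, 166,  68,
        41,  29,  24,  68, 117,  66]), array([-15, -12,  -9,  -6,  -3,   0,   3,   6,   9,  12,  15,  18,  21,
        24,  27,  30,  33,  36,  39,  42]))
 rotor 92 78 mid [575.8  92.4  78.7] r 15.4 mean [575.1  93.1  78.7] h 37.8
 rotor 0 62 mid [572.2   1.2  78.5] r 14.8 mean [571.8   1.7  78.4] h 37.68
 rotor -92 75 mid [568.9 -89.   78.3] r 16.2 mean [567.8 -90.1  78.5] h 37.68
 tray rim ((0.0, 0.0), (0.0, 0.0), 0.0) 0
 tray rotor [492.5 222.2  41.1] 64
scene 974 n [ 0.4054 -0.0167  0.914 ] tilt 23.93752505678424 yaw -2.361986916422154 c [560.  -14.8  42.2]
 hist (array([123, 151, 162, 229, 904, 991, 418, 366, 217,  90, 136, 212,  92,
        33,  41,  43,  72, 219,  54]), array([-15, -12,  -9,  -6,  -3,   0,   3,   6,   9,  12,  15,  18,  21,
        24,  27,  30,  33,  36,  39,  42]))
 rotor 92 105 mid [577.6  91.3  77.9] r 16.4 mean [577.5  91.5  77.1] h 37.26
 rotor 0 97 mid [573.    0.6  78.3] r 15.6 mean [ 5.733e+02 -3.000e-01  7.760e+01] h 37.48
 rotor -92 119 mid [569.6 -92.4  78.1] r 15.4 mean [570.5 -92.2  77.2] h 37.5
 tray rim ((512.718994140625, 253.38912963867188), (156.1660919189453, 153.23141479492188), 88.39242553710938) 235
 tray rotor [494.2 219.   40. ] 49
```

```bash
cat >> h.py <<'E'
yaw=np.radians(-2.2); ti=np.radians(25)
n=np.array([np.cos(yaw)*np.sin(ti),np.sin(yaw)*np.sin(ti),np.cos(ti)])
ey=np.array([-np.sin(yaw),np.cos(yaw),0]); ex=np.cross(ey,n)
def ori(z,y): z=np.array(z,float);y=np.array(y,float);y/=np.linalg.norm(y);return np.stack([np.cross(y,z),y,z],1)
G=np.array([526.4,-279.2,66.]); sd=np.array([.347,.938,0]); sx=np.array([.938,-.347,0])
RG=ori([0,0,-1],sx)
rot={"L":np.array([576.3,92.1,78.4]),"M":np.array([572.6,.8,78.4]),"R":np.array([569.2,-90.8,78.4])}
def st(): return dict(t=round(monitor.read_time(),1),p=np.round(monitor.read_eef_pos(),1),f=np.round(monitor.read_ft_force(),2),w=round(float(monitor.read_grip_width()),1))
E
python3 - <<'E'
from h import *
print(monitor.read_ee_rot())
for s in(1,-1):
    print(s,"gauge",env.ik(G,ori([0,0,-1],s*sx)),env.ik(G+[0,0,160],ori([0,0,-1],s*sx)))
    for k in rot:
        for nm,y in(("ey",ey),("ex",ex)):
            print(s,k,nm,env.ik(rot[k]+n*62,ori(-n,s*y)),env.ik(rot[k]-n*15,ori(-n,s*y)) is not None,env.ik(rot[k]+n*110,ori(-n,s*y)) is not None)
T=np.load("pics/top.npz");W=cloud("top",T["d"]);hsv=cv2.cvtColor(T["im"],cv2.COLOR_RGB2HSV)
for v in(175,180,183,185,187,190,210,236,239,241,243,246):print(v,W[v,215].round(1),hsv[v,215])
for u in(172,175,177,179,182,200,254,257,259,261,264):print(u,W[212,u].round(1),hsv[212,u])
E
```

```text
[[-9.66704250e-01  2.55895542e-01 -6.03034005e-04]
 [ 2.55896080e-01  9.66703653e-01 -1.11510749e-03]
 [ 2.97604140e-04 -1.23229319e-03 -9.99999196e-01]]
1 gauge [-6.86161745e-01  5.84822024e-01  1.36560638e+00 -4.44089210e-16
  1.19116425e+00 -3.31838091e-01] [-6.86161745e-01  4.48713493e-01  1.11853932e+00 -4.44089210e-16
  1.57433984e+00 -3.31838091e-01]
1 L ey [-0.04304785  0.77061058  0.85312471 -0.00211928  1.95418476 -1.57580397] True True
1 L ex [-0.04304785  0.77061058  0.85312471 -0.00211928  1.95418476 -0.00500764] True True
1 M ey [-0.17073706  0.75349705  0.88870087 -0.0596433   1.93178415 -1.71194961] True True
1 M ex [-0.17073706  0.75349705  0.88870087 -0.0596433   1.93178415 -0.14115328] True True
1 R ey [-0.29714938  0.75936177  0.87653248 -0.11563782  1.92700867 -1.84671887] True True
1 R ex [-0.29714938  0.75936177  0.87653248 -0.11563782  1.92700867 -0.27592255] True True
-1 gauge [-6.86161745e-01  5.84822024e-01  1.36560638e+00 -4.44089210e-16
  1.19116425e+00  2.80975456e+00] [-6.86161745e-01  4.48713493e-01  1.11853932e+00 -4.44089210e-16
  1.57433984e+00  2.8
[... 673 characters left out ...]
.1   5.2] [ 95  32 134]
236 [448.6 297.4   2.2] [ 97  34 134]
239 [440.6 297.7   0.9] [101  37 116]
241 [435.2 298.7  -3.3] [120   5  95]
243 [ 4.298e+02  2.979e+02 -2.000e-01] [ 30   9 113]
246 [ 4.217e+02  2.979e+02 -2.000e-01] [ 53   8 131]
172 [ 5.161e+02  4.157e+02 -5.000e-01] [ 60   6 130]
175 [513.4 397.7  30. ] [ 86  17 118]
177 [514.  395.   21.9] [103  41  56]
179 [515.4 395.5   3. ] [103  47  86]
182 [515.1 386.5   5.7] [ 96  39 132]
200 [514.5 338.5   2.5] [ 95  38 135]
254 [511.7 191.5   4. ] [ 96  27 133]
257 [509.5 179.4  30.5] [ 96  33 109]
259 [5.118e+02 1.784e+02 3.000e-01] [10  8 99]
261 [511.4 172.5   3.5] [ 25  12 127]
264 [ 5.116e+02  1.649e+02 -3.000e-01] [ 66  10 131]
```

```bash
python3 - <<'E'
from h import *
env.command_gripper(50)
env.move_ptp(G+[0,0,85],RG)
f0=monitor.read_ft_force()
print(env.move_linear(G+[0,0,0],contact_N=8),st())
env.command_gripper(0); s=st(); print(s, np.array(s["f"])-f0)
im,d=save("top","t2");save("scene","s2")
print(monitor.read_grasp_force(), "lat along sx",(s["f"]-f0)@sx)
E
```

```text
False {'t': 4.7, 'p': array([ 526.9, -279.4,   66.9]), 'f': array([ 0.37, -0.5 ,  0.13]), 'w': 50.1}
{'t': 5.3, 'p': array([ 526.5, -279.3,   66.2]), 'f': array([ 0.54, -0.22,  1.01]), 'w': 14.9} [ 1.07117877 -0.30072576  0.88391649]
29.999882876873016 lat along sx 1.1091175207097521
```

```bash
python3 - <<'E'
from h import *
f0=monitor.read_ft_force()
env.move_linear(G+[0,0,45],vel=80); print(st())
env.move_linear(G+[0,0,130],vel=200)
env.move_ptp(rot["L"]+n*(60+25),ori(-n,ex)); env.pause(.15); print(st())
save("top","t3");save("scene","s3")
e=monitor.read_eef_pos();R0=monitor.read_ee_rot();print("rot err",np.round(R0[:,2]+n,4))
ims=[]
for nm,c in(("top","t3"),("scene","s3")):
    D=np.load(f"pics/{c}.npz");W=cloud(nm,D["d"]);P=W.reshape(-1,3)
    tip=e-60*n; q=P-tip; a=q@n; r=q-np.outer(a,n); rr=np.linalg.norm(r,axis=1)
    for lo,hi,rad in((2,30,14),(40,60,16)):
        m=(a>lo)&(a<hi)&(rr<rad); x=r[m]@ex;y=r[m]@ey
        v=cal(nm);view=v[1].T@np.array([0,0,1.]); 
        print(nm,lo,m.sum(),"ex mean/min/max",x.mean().round(1),np.percentile(x,[3,97]).round(1),"ey",y.mean().round(1),np.percentile(y,[3,97]).round(1))
    K,R,t=v; p=K@(R@rot["L"]+t);u,w=(p[:2]/p[2]).astype(int)
    ims.append(cv2.resize(D["im"][w-50:w+30,u-50:u+50],(700//2*1,280),interpolation=cv2.INTER_CUBIC))
cv2.imwrite("pics/c3.png",np.clip(np.hstack(ims).astype(float)*1.6,0,255).astype(np.uint8)[:,:,::-1])
E
```

```text
{'t': 6.1, 'p': array([ 526.1, -279. ,  110.5]), 'f': array([ 0.64,  0.24, -0.86]), 'w': 15.1}
{'t': 8.3, 'p': array([612.3,  89.4, 155.8]), 'f': array([ 0.08,  0.05, -1.7 ]), 'w': 15.0}
rot err [ 0.0005  0.0005 -0.0002]<stdin>:15: RuntimeWarning: Mean of empty slice.
  ret = ret.dtype.type(ret / rcount)
Traceback (most recent call last):
IndexError: index -1 is out of bounds for axis 0 with size 0
```

```bash
python3 - <<'E'
from h import *
e=np.array([612.3,89.4,155.8]); e=monitor.read_eef_pos()
D=np.load("pics/s3.npz");W=cloud("scene",D["d"]);P=W.reshape(-1,3)
tip=e-60*n; q=P-tip; a=q@n; r=q-np.outer(a,n); rr=np.linalg.norm(r,axis=1)
K,R,t=cal("scene"); C=-R.T@t
vw=(C-tip); vx,vy=vw@ex,vw@ey; g=np.array([vx,vy])/np.hypot(vx,vy); print("tip",tip,"dir to cam ex,ey",g)
lat=np.array([-g[1],g[0]])
for lo,hi,rad in((2,30,14),(34,38,16),(40,50,16)):
    m=(a>lo)&(a<hi)&(rr<rad); xy=np.c_[r[m]@ex,r[m]@ey]
    if m.sum()>3: print(lo,m.sum(),"toward cam",np.percentile(xy@g,[3,50,97]).round(1),"lateral",np.percentile(xy@lat,[3,50,97]).round(1))
h=(P-rot["L"])@n
for k in rot:
    q=P-rot[k]; h=q@n; r=q-np.outer(h,n); m=(np.abs(h)<3)&(np.linalg.norm(r,axis=1)<20); xy=np.c_[r[m]@ex,r[m]@ey]
    c,rad=cv2.minEnclosingCircle(xy.astype(np.float32)); print(k,m.sum(),"scene centre off",np.round(c,1),rad,"mean",xy.mean(0).round(1),"h",np.median(h[m]))
p=K@(R@rot["L"]+t);u,w=(p[:2]/p[2]).astype(int);print(u,w)
im=cv2.resize(D["im"][w-60:w+30,u-60:u+60],(800,600),interpolation=cv2.INTER_CUBIC)
s=np.array([800/120,600/90])
def px(X): p=K@(R@X+t); return tuple(((p[:2]/p[2]-[u-60,w-60])*s).astype(int).tolist())
im=np.clip(im.astype(float)*1.6,0,255).astype(np.uint8)[:,:,::-1].copy()
cv2.line(im,px(tip),px(tip+n*34),(0,0,255),1);cv2.line(im,px(rot["L"]),px(tip),(255,0,0),1)
cv2.imwrite("pics/c3.png",im)
E
```

```text
tip [586.93243689  90.83464396 101.33505649] dir to cam ex,ey [ 0.71186935 -0.70231192]
2 41 toward cam [3.  6.9 9.4] lateral [-5.7  0.2  6. ]
34 13 toward cam [ 2.8  7.4 11.8] lateral [-10.    1.1  10.3]
40 24 toward cam [ 4.9  8.7 11.2] lateral [-8.  -0.8  7. ]
L 92 scene centre off [2.6 0.1] 16.505556106567383 mean [ 2.  -0.5] h -0.43374315938049535
M 94 scene centre off [ 2.2 -1.3] 15.441047668457031 mean [ 1.9 -1.6] h -0.26069407191919786
R 117 scene centre off [ 0.9 -1.1] 15.304834365844727 mean [ 1.9 -1. ] h -0.474726023927355
377 193
```

View pics/c3.png

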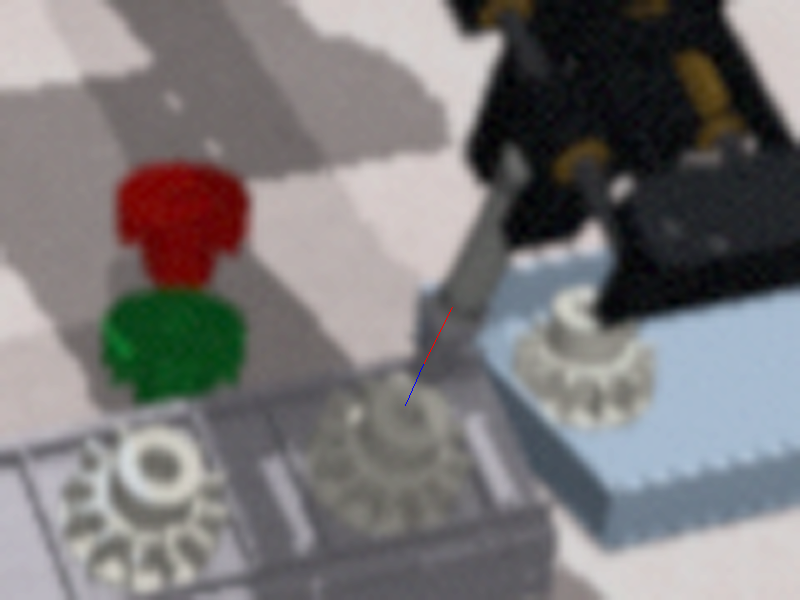

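The overlay shows the pin (about (430,350)) nearly in line with the left bore at (405,405), to within 1–2 mm. I'll refine the bore centres and sizes from the unshadowed first pictures, without taking new ones.

```bash
python3 - <<'E'
from h import *
from scipy.ndimage import map_coordinates
from scipy.optimize import minimize
g=np.arange(-22,22.01,.5); X,Y=np.meshgrid(g,g,indexing="ij")
out=[]
for nm in("top","scene"):
    D=np.load(f"pics/{nm}.npz"); I=D["im"].astype(float).mean(2); K,R,t=cal(nm)
    def rect(o,ax,ay):
        P=o+X[...,None]*ax+Y[...,None]*ay; c=P@R.T+t; p=c@K.T; return map_coordinates(I,[p[...,1]/p[...,2],p[...,0]/p[...,2]],order=3)
    items=[(k,rot[k],ex,ey) for k in rot]+[("tray",np.array([493.3,220.6,41]),np.array([1.,0,0]),np.array([0,1.,0]))]
    for k,o,ax,ay in items:
        Z=rect(o,ax,ay); 
        def sharp(c):
            th=np.linspace(0,2*np.pi,60,endpoint=False)
            f=lambda r: map_coordinates(Z,[(c[0]+r*np.cos(th)+22)/.5,(c[1]+r*np.sin(th)+22)/.5],order=1).mean()
            return f(10.5)-.5*f(18)-.5*f(3)
        best=max(((sharp((a,b)),a,b) for a in np.arange(-4,4.1,.25) for b in np.arange(-4,4.1,.25)))
        c=best[1:]; rr=np.hypot(X-c[0],Y-c[1])
        prof=[Z[(rr>=a)&(rr<a+1.5)].mean().round(0) for a in np.arange(0,20,1.5)]
        m=rr<9; ring=Z[(rr>9)&(rr<12)].mean(); d=np.clip(ring-Z,0,None)*m
        print(nm,k,"centre ex,ey",c,"dark centroid",((X*d).sum()/d.sum()).round(1),((Y*d).sum()/d.sum()).round(1),"deficit",(d.sum()*.25/ring).round(1),prof)
E
```

```text
top L centre ex,ey (np.float64(-1.75), np.float64(0.25)) dark centroid -1.7 0.3 deficit 30.7 [np.float64(76.0), np.float64(82.0), np.float64(92.0), np.float64(105.0), np.float64(115.0), np.float64(122.0), np.float64(124.0), np.float64(122.0), np.float64(116.0), np.float64(107.0), np.float64(100.0), np.float64(96.0), np.float64(96.0), np.float64(98.0)]
top M centre ex,ey (np.float64(-1.0), np.float64(-0.5)) dark centroid -1.1 -0.7 deficit 51.4 [np.float64(75.0), np.float64(76.0), np.float64(80.0), np.float64(88.0), np.float64(99.0), np.float64(110.0), np.float64(118.0), np.float64(121.0), np.float64(117.0), np.float64(110.0), np.float64(103.0), np.float64(98.0), np.float64(97.0), np.float64(98.0)]
top R centre ex,ey (np.float64(-1.75), np.float64(-1.0)) dark centroid -1.5 -0.9 deficit 31.0 [np.float64(78.0), np.float64(83.0), np.float64(92.0), np.float64(104.0), np.float64(114.0), np.float64(121.0), np.float64(124.0), np.float64(122.0), np.float64(116.0), np.float64(108.0), np.float64(100.0), np.float64(96.0), np.float64(95.0), np.float64(98.0)]
top tray centre ex,ey (np.float64(-2.5)
[... 1031 characters left out ...]
centre ex,ey (np.float64(1.5), np.float64(-0.75)) dark centroid 1.4 -1.0 deficit 40.9 [np.float64(61.0), np.float64(66.0), np.float64(80.0), np.float64(99.0), np.float64(115.0), np.float64(123.0), np.float64(125.0), np.float64(123.0), np.float64(116.0), np.float64(105.0), np.float64(92.0), np.float64(85.0), np.float64(83.0), np.float64(84.0)]
scene tray centre ex,ey (np.float64(2.25), np.float64(-0.5)) dark centroid 2.5 -0.1 deficit 29.5 [np.float64(87.0), np.float64(87.0), np.float64(90.0), np.float64(94.0), np.float64(101.0), np.float64(108.0), np.float64(112.0), np.float64(112.0), np.float64(108.0), np.float64(102.0), np.float64(95.0), np.float64(89.0), np.float64(86.0), np.float64(84.0)]
```

Bore darkness is clear in both views: the middle rotor is wide and the left and right are narrow. All three still get tried with the gauge. Left first.

```bash
cat >> h.py <<'E'
cen={"L":rot["L"]+.3*ex+.3*ey,"M":rot["M"]+.5*ex-.2*ey,"R":rot["R"]+.3*ex-.4*ey}
def pos(k=20): return np.mean([monitor.read_eef_pos() for _ in range(k)],0)
def rel(k):
    d=pos()-60*n-cen[k]; return np.round([d@ex,d@ey,d@n],2)
def frc(k=10): return np.mean([monitor.read_ft_force() for _ in range(k)],0)
E
python3 - <<'E'
from h import *
t=monitor.read_time(); print("std",np.std([monitor.read_eef_pos() for _ in range(20)],0),monitor.read_time()-t,rel("L"),"fstd",np.std([monitor.read_ft_force() for _ in range(20)],0))
f0=frc()
c=cen["L"]+60*n
env.move_linear(c+8*n,vel=60); print(rel("L"))
hit=env.move_linear(c-5*n,vel=15,contact_N=2.5); print(hit,rel("L"),(frc()-f0)@np.c_[ex,ey,n],st())
E
```

```text
std [1.13686838e-13 0.00000000e+00 2.84217094e-14] 0.0 [-0.32 -1.16 25.3 ] fstd [0.00000000e+00 2.77555756e-17 2.22044605e-16]
[-0.06 -0.06  8.06]
True [0.12 0.   0.15] [-0.97519225 -0.86339375  4.72433203] {'t': 9.4, 'p': array([602.1,  91.4, 132.7]), 'f': array([ 2.06, -1.04,  3.45]), 'w': 15.2}
```

Left refuses: contact came at the mouth plane, 4.7 N. Next is the middle rotor, with a small search if it lands on the rim.

```bash
python3 - <<'E'
from h import *
c=cen["L"]+60*n; env.move_linear(c+12*n,vel=60)
c=cen["M"]+60*n
env.move_linear(c+12*n,vel=120); env.move_linear(c+4*n,vel=60); f0=frc()
offs=[(0,0),(1.3,0),(-1.3,0),(0,1.3),(0,-1.3)]
for i,(a,b) in enumerate(offs):
    o=a*ex+b*ey
    if i: env.move_linear(c+o+3*n,vel=40)
    hit=env.move_linear(c+o-22*n,vel=20,contact_N=2.5)
    d=rel("M"); print((a,b),hit,d,((frc()-f0)@np.c_[ex,ey,n]).round(2),st())
    if d[2]<-3: break
E
```

```text
(0, 0) False [ 3.00e-02  1.00e-02 -2.19e+01] [ 1.   -0.48 -0.15] {'t': 12.4, 'p': array([589.2,  -0. , 112.7]), 'f': array([ 0.04, -0.26, -1.45]), 'w': 14.9}
```

It slid in 22 mm with no resistance. Withdraw, try the right rotor, then return the gauge.

```bash
python3 - <<'E'
from h import *
c=cen["M"]+60*n; env.move_linear(c+12*n,vel=60)
c=cen["R"]+60*n
env.move_linear(c+12*n,vel=120); env.move_linear(c+6*n,vel=60); f0=frc()
hit=env.move_linear(c-5*n,vel=15,contact_N=2.5); print(hit,rel("R"),((frc()-f0)@np.c_[ex,ey,n]).round(2),st())
if not hit or rel("R")[2]<-2: raise SystemExit
env.move_linear(c+30*n,vel=100)
env.move_ptp(G+[0,0,110],RG)
H=np.array([526.4,-279.2,66.])
env.move_linear(H+[0,0,42],vel=120); env.pause(.1); print(st()); f0=frc()
hit=env.move_linear(H+[0,0,-2],vel=35,contact_N=5); print(hit,st(),(frc()-f0).round(2))
save("scene","s4")
E
```

```text
True [ 0.14 -0.01  0.21] [-0.82 -0.62  5.58] {'t': 14.8, 'p': array([595. , -92.2, 132.8]), 'f': array([ 0.99, -0.59,  4.81]), 'w': 14.8}
{'t': 16.9, 'p': array([ 527. , -279.3,  108.9]), 'f': array([-0.42, -0.61, -1.21]), 'w': 14.9}
True {'t': 18.0, 'p': array([ 526.5, -279.3,   66.2]), 'f': array([-0.53,  0.5 ,  4.78]), 'w': 15.1} [-0.1   1.12  5.99]
```

Right refuses too, and the gauge is home: TCP height is 66.2, the same as at pick-up. Now release it and fetch the middle rotor.

```bash
python3 - <<'E'
from h import *
env.command_gripper(40)
env.move_linear(G+[0,0,85],vel=150)
RM=ori(-n,ey); RT=ori([0,0,-1],ey)
P=np.array([500,305,25.]); print(env.ik(P,RT),env.ik(P+[0,0,90],RT))
c=cen["M"]
env.move_ptp(c+50*n,RM); env.command_gripper(48)
f0=frc()
hit=env.move_linear(c-16*n,vel=50,contact_N=4); print(hit,st(),((pos()-c)@n).round(2),(frc()-f0).round(2))
if not hit:
    env.command_gripper(0); print(st(),monitor.read_grasp_force(),(frc()-f0).round(2))
save("scene","s5");
for k,b in(("s5",np.s_[140:260,150:410]),):
    im=np.load(f"pics/{k}.npz")["im"][b]; cv2.imwrite("pics/c5.png",np.clip(cv2.resize(im,(798,368),interpolation=cv2.INTER_CUBIC)*1.6,0,255).astype(np.uint8)[:,:,::-1])
E
```

```text
[ 3.45748912e-01  6.20859623e-01  1.43884877e+00 -4.44089210e-16
  1.08188426e+00 -1.18665017e+00] [ 3.45748912e-01  5.16209820e-01  1.33460452e+00 -4.44089210e-16
  1.29077831e+00 -1.18665017e+00]
False {'t': 22.4, 'p': array([566.5,   0.8,  63.9]), 'f': array([-0.31,  0.43, -0.6 ]), 'w': 48.1} -15.72 [-0.2   0.49 -0.63]
{'t': 23.2, 'p': array([566.3,   0.8,  63.7]), 'f': array([-1.18,  0.11, -0.59]), 'w': 0.4} 0.0 [-1.07  0.17 -0.62]
```

View pics/c5.png

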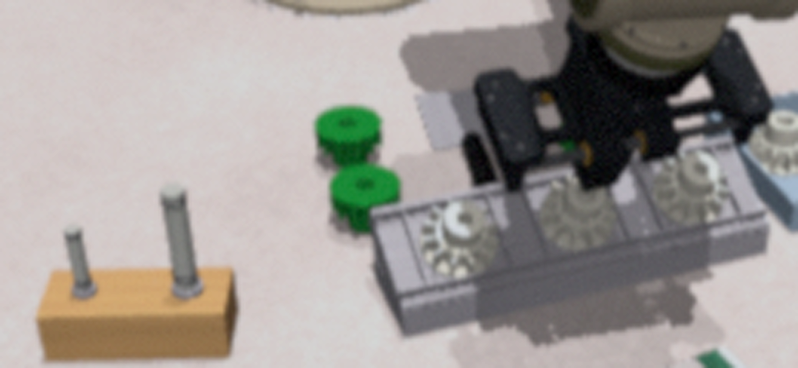

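The gripper shut to 0.4 mm, so it missed the collar. In the picture the fingers end near (590,175), at or behind the middle collar. The gauge is standing properly at (180,240). I'll look closer.

```bash
python3 - <<'E'
from h import *
D=np.load("pics/s5.npz"); im=D["im"][165:250,290:405]; cv2.imwrite("pics/c6.png",np.clip(cv2.resize(im,(798,590),interpolation=cv2.INTER_CUBIC)*2.2,0,255).astype(np.uint8)[:,:,::-1])
print(np.round(monitor.read_ee_rot(),3).tolist(), np.c_[ex,ey,n].round(3).tolist())
W=cloud("scene",D["d"]);P=W.reshape(-1,3)
for k in rot:
    q=P-rot[k]; h=q@n; r=q-np.outer(h,n)
    for lo,hi in((-2.5,2.5),(-16,-4),(-22,-18.5),(3,20)):
        m=(h>lo)&(h<hi)&(np.linalg.norm(r,axis=1)<32); xy=np.c_[r[m]@ex,r[m]@ey]
        if m.sum()>3: print(k,(lo,hi),m.sum(),xy.mean(0).round(1),np.percentile(xy,[3,97],0).round(1).tolist(),np.median(h[m]).round(1))
E
```

```text
[[-0.906, 0.038, -0.422], [0.035, 0.999, 0.016], [0.423, 0.0, -0.906]] [[0.906, 0.038, 0.422], [-0.035, 0.999, -0.016], [-0.423, 0.0, 0.906]]
L (-2.5, 2.5) 95 [ 1.5 -0.7] [[-11.1, -13.8], [14.3, 12.8]] -0.4
L (-16, -4) 53 [ 5.3 -6.3] [[-9.5, -19.4], [16.6, 6.7]] -11.2
L (-22, -18.5) 62 [ 8.  -2.3] [[-21.2, -23.2], [24.0, 24.7]] -20.0
M (-2.5, 2.5) 58 [ 5. -4.] [[-9.9, -14.9], [15.3, 10.1]] -0.6
M (-16, -4) 59 [ 6.5 -5.3] [[-8.6, -18.4], [16.5, 7.1]] -11.6
M (-22, -18.5) 69 [ 6.3 -6.1] [[-22.2, -23.8], [24.8, 22.2]] -20.1
M (3, 20) 4 [11.3 -0.9] [[4.1, -7.5], [15.6, 9.8]] 3.5
R (-2.5, 2.5) 98 [ 1.8 -1.6] [[-11.6, -13.6], [14.1, 10.0]] 0.2
R (-16, -4) 59 [ 6.6 -3.6] [[-9.9, -15.8], [15.6, 16.5]] -10.5
R (-22, -18.5) 75 [ 6.1 -4. ] [[-23.1, -23.8], [25.9, 22.7]] -19.8
```

View pics/c6.png

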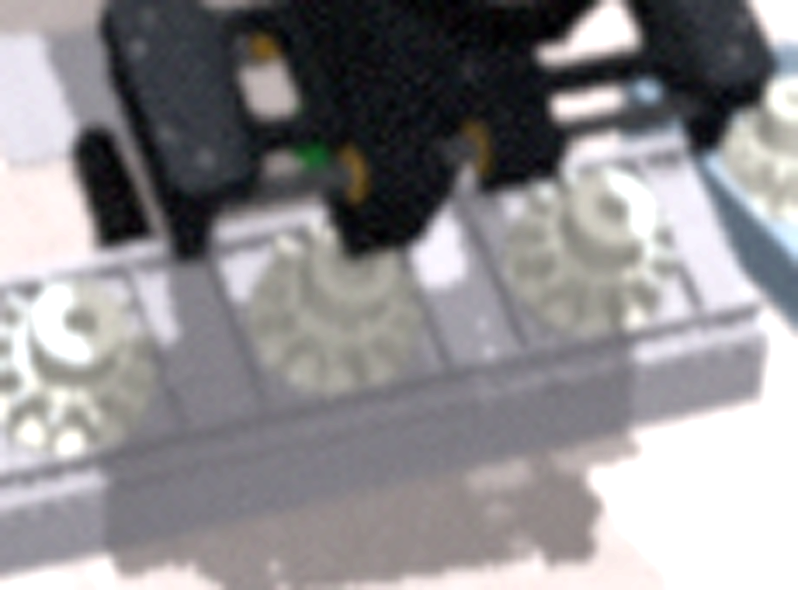

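```bash
python3 - <<'E'
from h import *
print("now",st(),monitor.read_grasp_force())
D=np.load("pics/s5.npz"); W=cloud("scene",D["d"]); I=D["im"].mean(2)
for v in range(188,204,2):
    for u in range(336,356,3):
        q=W[v,u]-cen["M"]; print(f"({q@ex:.0f},{q@ey:.0f},{q@n:.0f};{I[v,u]:.0f})",end=" ")
    print(v)
K,R,t=cal("scene"); p=pos(); c=K@(R@p+t); print("tcp px",c[:2]/c[2],"rel",[(p-cen["M"])@a for a in(ex,ey,n)])
E
```

```text
now {'t': 23.2, 'p': array([566.3,   0.8,  63.7]), 'f': array([-0.02,  0.29, -0.27]), 'w': 0.4} 0.0
(-97,46,-106;24) (23,-34,102;29) (27,-30,107;21) (29,-24,108;12) (30,-19,108;9) (31,-12,107;13) (27,-2,98;20) 188
(27,-42,104;30) (26,-35,100;28) (29,-30,103;27) (33,-27,109;12) (35,-21,109;13) (34,-13,105;9) (12,13,61;12) 190
(27,-41,96;30) (4,-16,52;20) (32,-31,100;21) (35,-26,103;7) (34,-18,100;8) (35,-12,98;11) (13,13,56;18) 192
(-9,-13,24;53) (5,-15,46;8) (34,-30,95;9) (35,-24,95;5) (35,-17,93;6) (36,-11,93;9) (-33,54,-37;59) 194
(-32,7,-29;84) (7,-15,41;9) (35,-29,90;8) (11,-3,43;8) (11,4,40;8) (12,11,39;24) (-27,52,-37;94) 196
(-13,-6,-2;88) (10,-16,38;17) (11,-9,37;9) (10,-0,32;3) (10,7,29;9) (13,12,33;61) (-23,51,-38;113) 198
(-6,-9,3;77) (11,-14,31;35) (11,-7,28;5) (11,1,26;18) (11,8,23;35) (-18,41,-37;106) (-17,48,-37;113) 200
(-2,-10,1;74) (-7,1,-12;54) (-4,7,-9;47) (2,10,-0;67) (-12,30,-32;57) (-13,38,-35;114) (-11,45,-35;114) 202
tcp px [339.11842067 205.60124696] rel [np.float64(0.010137237436206092), np.float64(-0.011660010558710243), np.float64(-15.980881103116914)]
```

The camera shows the shut fingertips about 38 mm above where the reported TCP is. That also fits the gauge having been held near the top of its handle. I'll measure this offset from the saved gauge-grasp picture.

```bash
python3 - <<'E'
from h import *
for nm in("s2","s4"):
    D=np.load(f"pics/{nm}.npz"); W=cloud("scene",D["d"]); I=D["im"].mean(2)
    q=W-np.array([526.4,-279.2,0]); a=q@sx;b=q@sd;z=W[...,2]
    m=(I<30)&(np.hypot(q[...,0],q[...,1])<45)&(z>45)
    print(nm,m.sum(),"z pct",np.percentile(z[m],[0,1,3,5,10,25,50]).round(1))
    for lo in range(60,170,6):
        k=m&(z>=lo)&(z<lo+6)
        if k.sum(): print(lo,k.sum(),"sx",a[k].min().round(0),a[k].max().round(0),"sd",b[k].min().round(0),b[k].max().round(0))
for nm in("s3",):
    D=np.load(f"pics/{nm}.npz"); W=cloud("scene",D["d"]); I=D["im"].mean(2)
    q=W-(rot["L"]+25*n); h=q@n; r=np.linalg.norm(q-h[...,None]*n,axis=-1); m=(I<22)&(r<40)&(h>0)
    print(nm,np.histogram(h[m],bins=range(0,180,8)))
    # shoulder/handle visible extent
E
```

```text
s2 1354 z pct [106.1 109.9 116.5 172.2 188.2 204.5 223.8]
102 8 sx 20.0 22.0 sd -7.0 11.0
108 23 sx 20.0 25.0 sd -6.0 12.0
114 19 sx 16.0 25.0 sd -7.0 11.0
120 12 sx 22.0 25.0 sd -7.0 11.0
168 15 sx -17.0 -13.0 sd -18.0 30.0
s4 1363 z pct [106.2 110.1 117.1 172.  188.1 204.8 224.2]
102 5 sx 20.0 22.0 sd -7.0 9.0
108 25 sx 20.0 24.0 sd -6.0 12.0
114 23 sx 18.0 24.0 sd -7.0 12.0
120 8 sx 22.0 25.0 sd -7.0 11.0
168 19 sx -18.0 -14.0 sd -18.0 33.0
s3 (array([ 0,  0,  0,  0,  0,  0,  0,  0,  0,  0,  0,  0,  8, 29, 35, 36, 20,
       19,  9,  9, 12, 25]), array([  0,   8,  16,  24,  32,  40,  48,  56,  64,  72,  80,  88,  96,
       104, 112, 120, 128, 136, 144, 152, 160, 168, 176]))
```

The offset is steady: tips and body both sit about 39 mm behind the reported TCP. I'll redo the grasp with that correction, guarded by contact.

```bash
python3 - <<'E'
from h import *
RT=ori([0,0,-1],ey); c=cen["M"]
print(env.ik(np.array([500,305,-14.]),RT) is not None)
env.move_linear(c+2*n,vel=60); env.command_gripper(48); f0=frc()
hit=env.move_linear(c-54*n,vel=40,contact_N=3); print(hit,st(),((pos()-c)@n).round(2),(frc()-f0).round(2))
if hit: env.move_linear(pos()+1.5*n,vel=20)
env.command_gripper(0); print(st(),monitor.read_grasp_force(),(frc()-f0).round(2),[round(float((pos()-c)@a),2) for a in(ex,ey,n)])
E
```

```text
True
True {'t': 25.9, 'p': array([550.4,   1.5,  29.6]), 'f': array([1.17, 0.4 , 5.77]), 'w': 47.9} -53.59 [0.43 0.04 5.82]
{'t': 26.5, 'p': array([551. ,   1.4,  30.9]), 'f': array([-0.09, -0.31, -0.18]), 'w': 28.6} 29.99994828365743 [-0.83 -0.67 -0.13] [-0.01, 0.01, -52.21]
```

```bash
python3 - <<'E'
from h import *
RT=ori([0,0,-1],ey); c=cen["M"]; P=np.array([500,305,-11.2])
env.move_linear(c+(-52.2+20)*n,vel=50); print(st())
env.move_linear(c+(-52.2+70)*n,vel=150)
env.move_ptp(P+[0,0,60],RT); print(st())
env.move_linear(P+[0,0,8],vel=80); env.pause(.1); f0=frc()
hit=env.move_linear(P+[0,0,-4],vel=10,contact_N=2); print(hit,st(),pos().round(2),(frc()-f0).round(2))
save("scene","s7"); im=np.load("pics/s7.npz")["im"][120:260,270:500]
cv2.imwrite("pics/c7.png",np.clip(cv2.resize(im,(798,486),interpolation=cv2.INTER_CUBIC)*1.7,0,255).astype(np.uint8)[:,:,::-1])
E
```

```text
{'t': 27.1, 'p': array([559.5,   1.1,  49.1]), 'f': array([-0.29, -0.62,  0.31]), 'w': 28.4}
{'t': 28.8, 'p': array([500.7, 304.2,  48.7]), 'f': array([ 0.25, -0.78, -1.33]), 'w': 28.5}
True {'t': 30.5, 'p': array([500. , 305. , -11.5]), 'f': array([-0.4 ,  0.03,  4.69]), 'w': 28.4} [499.99 304.97 -11.47] [-0.49 -0.85  5.48]
```

View pics/c7.png

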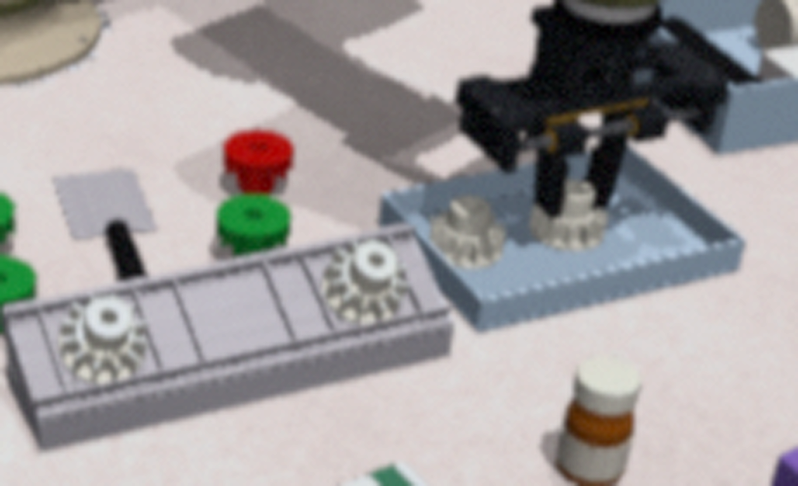

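The rotor is on the tray floor at (570,215), beside the resident one at (468,230). The middle nest is empty and the other two rotors are in place. Release and retreat.

```bash
python3 - <<'E'
from h import *
env.command_gripper(44)
env.move_linear([500,305,40],vel=60); env.move_linear([500,305,130],vel=150)
env.move_ptp([330,250,200],ori([0,0,-1],ey)); env.pause(.2); print(st())
save("scene","s8");save("top","t8")
a=np.load("pics/s8.npz")["im"][130:265,150:500];b=np.load("pics/t8.npz")["im"][170:250,165:475]
im=np.vstack([cv2.resize(a,(798,308)),cv2.resize(b,(798,206))])
cv2.imwrite("pics/c8.png",np.clip(im*1.7,0,255).astype(np.uint8)[:,:,::-1])
W=cloud("top",np.load("pics/t8.npz")["d"]);P=W.reshape(-1,3)
m=(np.hypot(P[:,0]-500,P[:,1]-305)<14)&(P[:,2]>34);print("placed",P[m].mean(0).round(1),P[m].std(0).round(1))
m=(np.hypot(P[:,0]-526,P[:,1]+279)<14)&(P[:,2]>110);print("gauge top",P[m].mean(0).round(1),P[m][:,2].max())
E
```

```text
{'t': 33.8, 'p': array([330.8, 250.2, 199.3]), 'f': array([ 0.17, -0.49,  0.12]), 'w': 44.1}
placed [499.8 304.3  40.8] [7.8 8.  2.7]
gauge top [ 526.1 -278.   123.2] 129.84773952026944
```

View pics/c8.png

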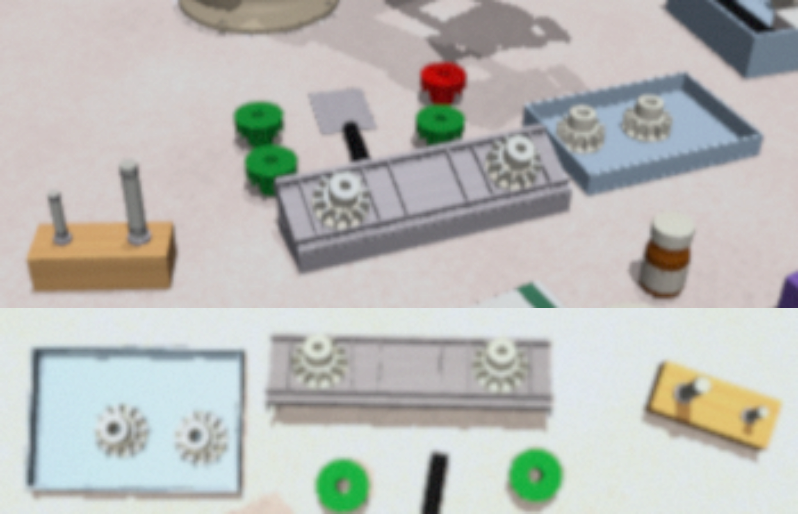

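The new rotor stands upright in the tray at (647,118), beside the old one at (580,128). The gauge is fully home at (133,200), and the other two rotors are still in their nests. Handing in.

```bash
python3 -c "
from h import *
print(env.hand_in())"
```

```text
the job is handed in; nothing more can be done
None
```

The job is handed in: the gauge refused the left and right rotors, slid 22 mm into the middle one, and is back fully home, and the middle rotor now stands upright in the blue tray beside the other (about 34 s used; one rotor grasp missed and was redone without disturbing anything).

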